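# Feed a board under the planer guard with the push stick

## Robot

A 6-joint arm with a two-finger parallel gripper is mounted at the origin on the work surface. World frame = base frame: x ahead of the robot, y to its left, z up, the work surface at z = 0. Lengths are in m, angles in rad, forces in N, time in s.
With the tool pointing down it reaches from about 0.275 to 0.875 m from the base axis. Payload 12.5 kg.
Tool frame: the origin (TCP) lies on the centre line of the jaws, within the pads' length; the fingertips stand r.finger_overhang ahead of it and the grasp point (between the pads) lies 3 mm ahead of it (r.finger_overhang is the distance from the TCP to the fingertips, in m); z points along the fingers, y is the line along which they close (so a half turn about z gives the same grasp; the last joint's range is limited). The gripper opens to 85 mm and grips with 20 to 120 N. Pads are 22 mm wide; open, the fingers measure 114 mm over their backs; the gripper's body (76 mm by 85 mm) begins 54 mm behind the grasp point. The pads swing forward as they close: fully open they stand 13 mm farther back than shut.
Start: joints at [1.147, 0.351, 1.652, -0, 1.139, -0.085], TCP at [0.183, 0.519, 0.253] pointing down, gripper open.
Joint ranges: [-2.75, 2.75], [-0.79, 2.1], [0.01, 2.65], [-1.57, 4.71], [0.07, 3.14], [-2.87, 2.87]. Speed limits (rad/s): [2.22, 2.22, 2.79, 3.14, 3.14, 3.14].

## Interface

Orientations are given as a unit quaternion [x, y, z, w].
In Python, from cell import r, optics gives the robot as it stands. The module is installed in compiled form; this text tells all that it offers. Calls block until the motion is done:
- r.move_to(position, orientation): joint-space move of the TCP to a pose.
- r.move_linear(position, rot=None, vel=0.15): straight line of the TCP; rot=None keeps the orientation; vel is the mean speed in m/s.
- r.set_joints(angles): joint-space move.
- r.set_gripper(opening, squeeze=None): opening from 0.0 (shut) to 1.0 (fully open); squeeze is the grip in N (None keeps the last); returns when the fingers have stopped.
- r.sleep(seconds).
- r.inverse_kinematics(position, orientation): joint angles nearest the present ones, or None.
- optics.get_image(name): name is "scene" or "top" or "wrist"; returns a dict with "pixels" (420x560x3 uint8, red, green, blue), "depth" (420x560 float32, m along the optical axis (not along the pixel's ray), 0 where there is no reading), "fx", "fy", "cx", "cy" (pixels), "D" ([k1, k2, p1, p2, k3] as OpenCV has them; the pictures are not rectified), "camera_from_world" (4x4, takes a point from world to camera coordinates); the wrist camera has in their place "mount" (4x4, takes a point from camera to tool coordinates, whose origin is the TCP and whose axes are the flange's). Camera axes: x right, y down, z forward; pixel columns grow to the right and rows downward; lengths in m; the calibration is good to about 2 mm. A picture is of the moment at which its call begins: read the wrist's pose just before it.
A pose or a line that the arm cannot do raises r.PlanningError and nothing moves.
- r.hand_in(): hands the job in; it is judged then, once.
Readings, each from a call of its own:
- r.current_t(): time.
- r.current_q(): joint angles.
- r.current_qvel(): joint speeds.
- r.current_effort(): joint torques, N m.
- r.current_tool_pos(): TCP position.
- r.current_ee_rot(): TCP orientation.
- r.current_contact_force(): force on the tool from outside, world axes, zero at the start.
- r.current_torque(): the same for the moment, N m.
- r.current_opening(): opening from 0.0 (shut) to 1.0 (fully open).
- r.current_finger_force(): force on a finger pad.
Only numpy, scipy, OpenCV 4.12 (cv2) and the standard library are available. Lean on these libraries where they do the work, as an engineer would, in place of code of your own. Each camera call takes 0.05 s, during which the arm holds its last target. There are 200 camera calls.

## Task

Pull the flat wooden push stick out of the upright rack and use it, never the fingers, to push the small board along the bench planer's bed and under its slotted guard until the whole board is clear of the guard on the far side, still lying on the bed between the rails. Then stand the push stick, foot down, back in the rack's empty pocket and let go. Leave the dowel and the rasp in the rack and do not push the other things on the bench about.

Things in the scene. Friction and masses are not known exactly. Their poses are not given: they have to be found in the camera images.
- planer: Low bench planer, fixed, switched off. Origin on the table under its channel's centre line; its own y axis lies along the bed, and the feed goes along its -y. Aluminium bed, top 50 mm above the table, 120 mm wide (own x), from y = +300 mm (infeed end) to y = -200 mm (outfeed end). A motor case 75 mm high stands on its +x side (x = 61 to 156, y = -145 to 55).
- guard_exit (a point): Point on the bed top, on the centre line, below the guard's outfeed edge (planer y = -50 mm; axes as the planer's). The guard reaches from here 80 mm up-feed (to planer y = +30). It has two halves with an open slot 34 mm wide along the centre line between them, through which an upright stick can travel; underside 26 mm, top 40 mm above the bed.
- infeed_end (a point): Point on the bed top, on the centre line, at the infeed end (planer y = +300 mm). Two rails 24 mm high stand along the bed: 100 mm apart from planer y = 300 to 120, narrowing evenly to 64 mm apart at y = 40, then 64 mm apart down to y = -200.
- board: Small plain board, 56 mm (own x) by 90 mm (own y) by 18 mm thick, about 70 g, lying flat on the planer's infeed bed, somewhat askew. Origin at the centre of its underside.
- rack: Fixed wooden upright rack, 56 by 158 mm, 100 mm high, with three square pockets in a row along its own y axis, centred at y = -46, 0 and +46 mm, each 36 by 36 mm inside; pocket floor 8 mm above the table. Origin at the centre of its underside. One tool stands in each pocket at the start.
- push_stick: Flat plywood push stick standing upright in one of the pockets, 220 mm long, 14 mm thick (own x), 22 mm wide (own y) from the foot to 146 mm up; above that a handle 34 mm wide and still 14 mm thick. About 60 g. Origin at the centre of its foot end; own z points up to the handle end.
- stick_foot (a point): Centre of the push stick's foot end (same point as its origin).
- dowel: Round wooden dowel, 16 mm diameter, 205 mm long, standing in a pocket; origin at its lower end.
- rasp: Rasp standing blade down in a pocket: steel blade 12 by 20 mm, 115 mm long, with a round wooden handle up to 25 mm diameter above it, 203 mm in all; origin at its lower end.
- tin: Lidded paint tin, 84 mm diameter, 120 mm high; a bystander; origin at the centre of its underside.
- glue: Tall white glue bottle, 56 mm diameter, 190 mm high; a bystander; origin at the centre of its underside.
- jar: Amber jar, 60 mm diameter, 70 mm high; a bystander; origin at the centre of its underside.
- cork_block: Cork sanding block 60 by 110 by 35 mm; a bystander; origin at the centre of its underside.
- offcut: Wooden offcut 50 by 35 by 30 mm; a bystander; origin at the centre of its underside.
- batten: Wooden batten 160 by 30 by 20 mm, lying flat; a bystander; origin at the centre of its underside.
- mallet: Hammer lying on the table; a bystander; origin below the middle of its length.
Not all that is in view belongs to the job. Leave any blue or green look-alike of the rasp alone.

How it is judged:
By the outcome, as a careful person would: the job done as asked, in the order asked, and still so for the second after the job is handed in, with the robot touching nothing.
It also fails if it takes over 62 s, if anything falls off the work surface, if the arm or the gripper's body presses on something with over 40 N, if the wrist force passes 120 N, or if a joint passes its speed limit or range.

## Working session

There is one attempt and no reset: what is moved stays moved. The work goes in short steps, each a Python script; the robot and the scene stay as the last script left them, time stands still between calls to the robot, and variables do not carry over. Pictures are saved under pics/ and viewed, at most 10 in all, crops included, and the job is handed in when it is done.

```bash
mkdir -p pics; cat > h.py <<'E'
import numpy as np, cv2
from cell import r, optics
from scipy.spatial.transform import Rotation as R
def get(name,fn=None):
    p=r.current_tool_pos(); q=r.current_ee_rot()
    d=optics.get_image(name)
    if name=="wrist":
        T=np.eye(4);T[:3,:3]=R.from_quat(q).as_matrix();T[:3,3]=p
        d["W"]=T@d["mount"]
    else: d["W"]=np.linalg.inv(d["camera_from_world"])
    d["K"]=np.array([[d["fx"],0,d["cx"]],[0,d["fy"],d["cy"]],[0,0,1.]])
    if fn:
        cv2.imwrite(fn,d["pixels"][:,:,::-1]); np.savez(fn[:-4]+".npz",**{k:d[k] for k in("pixels","depth","W","K","D")})
    return d
def ray(d,uv):
    n=cv2.undistortPoints(np.array(uv,float).reshape(-1,1,2),d["K"],np.array(d["D"],float)).reshape(-1,2)
    return np.c_[n,np.ones(len(n))]
def at_z(d,uv,z):
    v=ray(d,uv)@d["W"][:3,:3].T; o=d["W"][:3,3]; z=np.broadcast_to(z,len(v))
    return o+v*((z-o[2])/v[:,2])[:,None]
def cloud(d):
    h,w=d["depth"].shape; u,v=np.meshgrid(np.arange(w),np.arange(h))
    P=ray(d,np.stack([u,v],-1).reshape(-1,2))*d["depth"].reshape(-1,1)
    return (P@d["W"][:3,:3].T+d["W"][:3,3]).reshape(h,w,3)
def proj(d,P):
    C=np.linalg.inv(d["W"]); rv=cv2.Rodrigues(C[:3,:3])[0]
    return cv2.projectPoints(np.array(P,float).reshape(-1,1,3),rv,C[:3,3],d["K"],np.array(d["D"],float))[0].reshape(-1,2)
def load(fn): return dict(np.load(fn))
E
python3 - <<'E'
from h import *
print(r.current_t(), r.finger_overhang, r.current_ee_rot())
for n in("top","scene"):
    d=get(n,f"pics/{n}.png"); print(n,d["W"].round(3).tolist(),d["K"][0])
E
```

```text
0.0 0.022 [ 1.68582708e-01  9.85687339e-01 -5.61956760e-04 -1.53484706e-04]
top [[0.002, -0.999, 0.054, 0.49], [-1.0, -0.002, -0.003, -0.009], [0.003, -0.054, -0.999, 1.237], [0.0, 0.0, 0.0, 1.0]] [398.44695474   0.         276.49473536]
scene [[-0.854, 0.391, -0.344, 0.925], [0.521, 0.653, -0.55, 0.63], [0.01, -0.649, -0.761, 0.921], [0.0, 0.0, 0.0, 1.0]] [431.53553997   0.         284.48319818]
```

View pics/top.png

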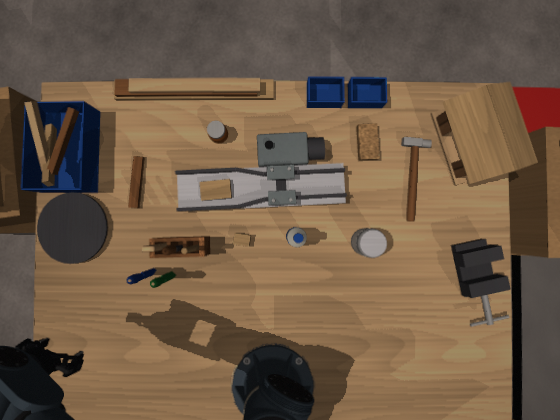

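View pics/scene.png

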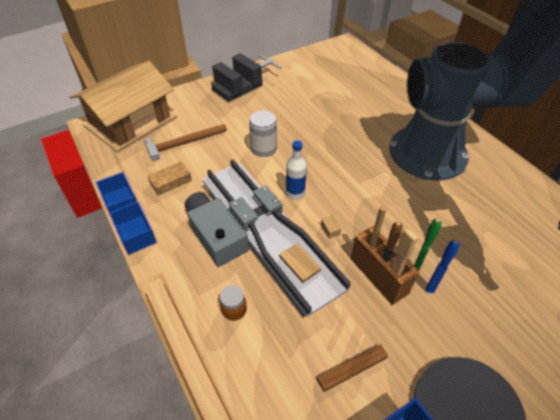

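```bash
python3 - <<'E'
from h import *
t=cv2.imread("pics/top.png");s=cv2.imread("pics/scene.png")
a=cv2.resize(t[150:220,165:365],(800,280),interpolation=cv2.INTER_CUBIC)   # x4
b=cv2.resize(t[225:265,135:255],(400,133*1),interpolation=cv2.INTER_CUBIC) 
b=cv2.resize(t[228:263,135:215],(400,175),interpolation=cv2.INTER_CUBIC) # x5
c=cv2.resize(s[200:305,330:430],(300,315),interpolation=cv2.INTER_CUBIC) # x3
o=np.zeros((600,800,3),np.uint8);o[:280]=a;o[285:460,:400]=b;o[285:600,420:720]=c
cv2.imwrite("pics/c1.png",o)
d=load("pics/top.npz");P=cloud(d)
print("depth ok",(d["depth"]>0).mean())
for n,(u,v) in dict(table=(230,300),bed=(330,185),board=(215,190),case=(285,150),rackL=(147,246),tools=(153,247)).items(): print(n,P[v,u].round(4))
E
```

```text
depth ok 0.9957568027210885
table [0.2581 0.1294 0.0008]
bed [ 0.6087 -0.173   0.0509]
board [0.5917 0.1686 0.0657]
case [ 0.7088 -0.0376  0.0782]
rackL [0.4353 0.3148 0.23  ]
tools [0.4327 0.3    0.2283]
```

View pics/c1.png

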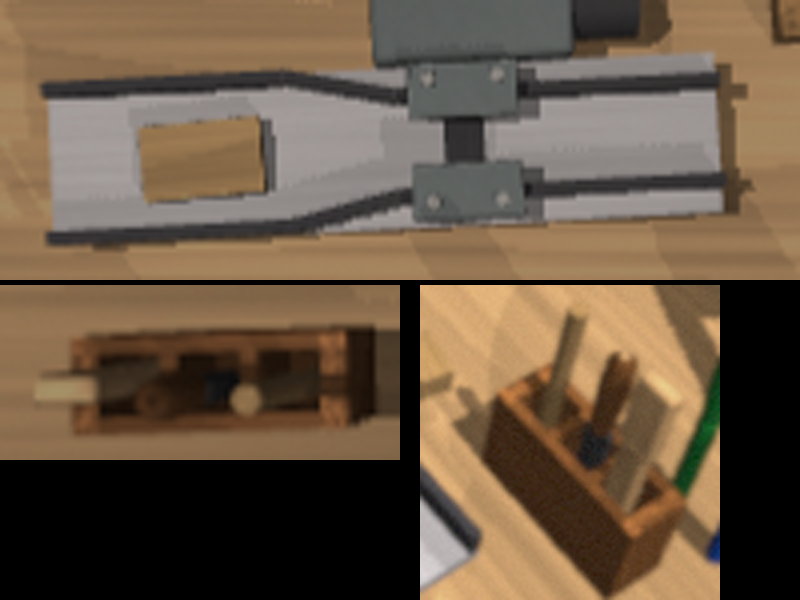

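```bash
python3 - <<'E'
from h import *
d=load("pics/top.npz")
c=lambda L:[(165+u/4,150+v/4) for u,v in L]
print("out corners",at_z(d,c([(713,52),(722,212)]),.05).round(4).tolist())
print("rail in ends",at_z(d,c([(42,84),(46,244)]),.074).round(4).tolist())
print("slot corners",at_z(d,c([(445,117),(482,117),(445,162),(482,162)]),.09).round(4).tolist())
print("guard",at_z(d,c([(407,65),(517,62),(520,118),(411,168),(523,160),(525,218)]),.09).round(4).tolist())
print("board",at_z(d,c([(138,127),(262,116),(267,191),(147,202)]),.068).round(4).tolist())
k=lambda L:[(135+u/5,228+(v-285)/5) for u,v in L]
print("stick top",at_z(d,k([(66,389)]),.228).round(4).tolist())
print("rack",at_z(d,k([(72,338),(372,328),(372,415),(75,432)]),.1).round(4).tolist())
print("pockets",at_z(d,k([(98,350),(322,348),(322,417),(98,417)]),.1).round(4).tolist())
P=cloud(d).reshape(-1,3); m=(P[:,2]>.222)&(P[:,2]<.24)&(abs(P[:,0]-.43)<.04)&(abs(P[:,1]-.3)<.05); Q=P[m];print(len(Q),Q.mean(0),Q.min(0),Q.max(0))
E
```

```text
out corners [[0.6753, -0.2134, 0.05], [0.5549, -0.2192, 0.05]]
rail in ends [[0.6469, 0.2845, 0.074], [0.5292, 0.2797, 0.074]]
slot corners [[0.6211, -0.012, 0.09], [0.6212, -0.0388, 0.09], [0.5885, -0.0121, 0.09], [0.5885, -0.0388, 0.09]]
guard [[0.6589, 0.0156, 0.09], [0.6613, -0.0641, 0.09], [0.6205, -0.0662, 0.09], [0.5841, 0.0125, 0.09], [0.59, -0.0684, 0.09], [0.5481, -0.0698, 0.09]]
board [[0.6159, 0.2143, 0.068], [0.6241, 0.1228, 0.068], [0.5687, 0.1187, 0.068], [0.5605, 0.207, 0.068]]
stick top [[0.4281, 0.3123, 0.228]]
rack [[0.4493, 0.35, 0.1], [0.4556, 0.1781, 0.1], [0.4063, 0.1777, 0.1], [0.3958, 0.3475, 0.1]]
pockets [[0.4425, 0.3349, 0.1], [0.4442, 0.2065, 0.1], [0.405, 0.2061, 0.1], [0.4044, 0.3344, 0.1]]
65 [0.43014903 0.31269006 0.22833133] [0.42491928 0.29778727 0.22325738] [0.4354309  0.32880959 0.23282937]
```

```bash
cat >> h.py <<'E'
TH=np.arcsin(0.0543); O=np.array([0.6045,-0.0174,0.]); 
YA=np.array([-np.sin(TH),np.cos(TH),0]); XA=np.array([np.cos(TH),np.sin(TH),0])
def quat(yaw,s):  # tool down, tool y along s*(cos yaw, sin yaw)
    y=s*np.array([np.cos(yaw),np.sin(yaw),0]); z=np.array([0,0,-1.]); x=np.cross(y,z)
    return R.from_matrix(np.c_[x,y,z]).as_quat()
def pl(x,y,z): return O+x*XA+y*YA+np.array([0,0,z])
E
python3 - <<'E'
from h import *
for s in(1,-1):
  for p in([.43,.3125,.36],[.43,.3125,.2],pl(0,.25,.35),pl(0,-.06,.25)):
    print(s,r.inverse_kinematics(p,quat(TH,s)))
E
```

```text
1 [ 5.40860216e-01  2.27016736e-01  1.55265360e+00 -4.44089210e-16
  1.36192232e+00  4.86533497e-01]
1 [ 5.40860216e-01  3.80782061e-01  1.75333986e+00 -4.44089210e-16
  1.00747073e+00  4.86533497e-01]
1 [ 3.01150731e-01  4.38187455e-01  1.28587630e+00 -4.44089210e-16
  1.41752890e+00  2.46824012e-01]
1 [-2.02500258e-01  4.67740152e-01  1.48452097e+00 -4.44089210e-16
  1.18933153e+00 -2.56826978e-01]
-1 [ 5.40860216e-01  2.27016736e-01  1.55265360e+00 -4.44089210e-16
  1.36192232e+00 -2.65505916e+00]
-1 [ 5.40860216e-01  3.80782061e-01  1.75333986e+00 -4.44089210e-16
  1.00747073e+00 -2.65505916e+00]
-1 None
-1 None
```

```bash
python3 - <<'E'
from h import *
r.move_to([.43,.3125,.36],quat(TH,1))
d=get("wrist","pics/w1.png")
print(r.current_t(),r.current_tool_pos(),d["W"].round(3).tolist(),proj(d,[[.43,.3125,.228],[.43,.3125,.1]]))
cv2.imwrite("pics/w1b.png",cv2.resize(d["pixels"][:,:,::-1],(800,600)))
E
```

```text
1.4333 [0.42931215 0.31324272 0.35953583] [[0.998, 0.054, 0.017, 0.424], [0.057, -0.944, -0.325, 0.399], [-0.001, 0.326, -0.945, 0.48], [0.0, 0.0, 0.0, 1.0]] [[277.94842144 211.39011874]
 [277.4959916  173.20076608]]
```

View pics/w1b.png

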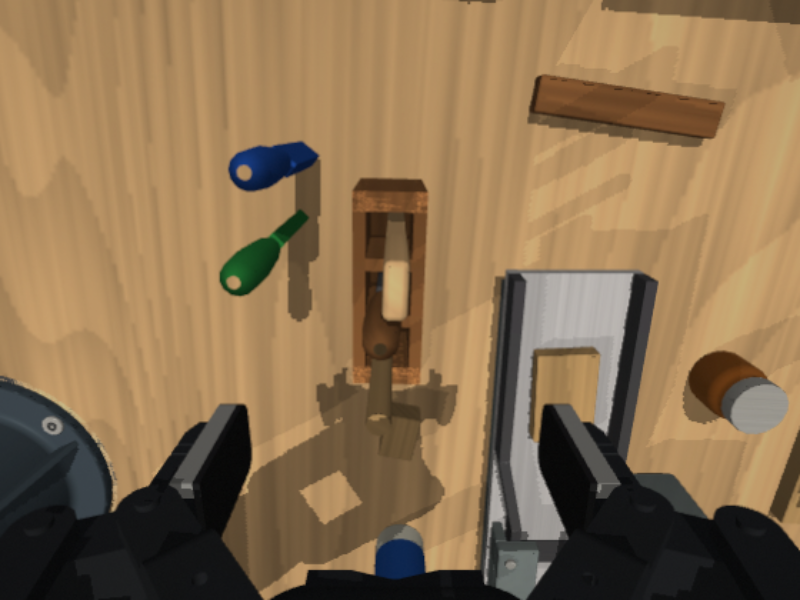

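```bash
python3 - <<'E'
from h import *
d=load("pics/w1.npz"); f=lambda L:np.array(L)*0.7
print("sticktop",at_z(d,f([(396,292),(386,266),(408,266),(408,320),(386,320)]),.228).round(4).tolist())
print("rack",at_z(d,f([(353,192),(427,192),(419,383),(354,383)]),.1).round(4).tolist())
print("pocket far edge",at_z(d,f([(366,212),(414,212)]),.1).round(4).tolist())
P=cloud(d).reshape(-1,3); m=(P[:,2]>.222)&(P[:,2]<.235)&(abs(P[:,0]-.43)<.04)&(abs(P[:,1]-.3)<.05); Q=P[m];print(len(Q),Q.mean(0),Q.min(0),Q.max(0))
print(cv2.minAreaRect(Q[:,:2].astype(np.float32)*1000))
m=(P[:,2]>.094)&(P[:,2]<.106)&(abs(P[:,0]-.43)<.06)&(abs(P[:,1]-.27)<.1); Q=P[m];print(len(Q),cv2.minAreaRect(Q[:,:2].astype(np.float32)*1000))
m=(P[:,2]>.063)&(P[:,2]<.073)&(abs(P[:,0]-.592)<.035)&(abs(P[:,1]-.17)<.06); Q=P[m];print(len(Q),cv2.minAreaRect(Q[:,:2].astype(np.float32)*1000))
E
```

```text
sticktop [[0.4291, 0.3179, 0.228], [0.4232, 0.3316, 0.228], [0.4344, 0.3322, 0.228], [0.4364, 0.3028, 0.228], [0.4247, 0.3021, 0.228]]
rack [[0.3957, 0.3521, 0.1], [0.45, 0.3553, 0.1], [0.4556, 0.1984, 0.1], [0.4014, 0.1952, 0.1]]
pocket far edge [[0.4058, 0.338, 0.1], [0.4415, 0.3401, 0.1]]
778 [0.42819595 0.31955173 0.22713184] [0.42119609 0.30209509 0.22209671] [0.43528173 0.33537196 0.23031457]
((428.2349548339844, 318.7399597167969), (13.970213890075684, 33.191078186035156), 0.7445858120918274)
3385 ((424.6917419433594, 275.8419494628906), (56.060909271240234, 158.8072509765625), 1.9229475259780884)
1863 ((592.7774047851562, 173.42465209960938), (56.684940338134766, 90.33499145507812), 5.951500415802002)
```

```bash
python3 - <<'E'
from h import *
def rect(P,zl,zh,x,y,dx,dy):
    P=P.reshape(-1,3); m=(P[:,2]>zl)&(P[:,2]<zh)&(abs(P[:,0]-x)<dx)&(abs(P[:,1]-y)<dy); Q=P[m]
    return len(Q),np.round(np.hstack([np.r_[a] for a in cv2.minAreaRect(Q[:,:2].astype(np.float32)*1000)]),1)
r.sleep(.1)
print(r.current_tool_pos(),r.current_t())
for n in("wrist","top","scene"):
    P=cloud(get(n)); print(n)
    print(" stick",rect(P,.222,.235,.428,.315,.02,.03)); print(" board",rect(P,.063,.073,.592,.17,.036,.06)); print(" rack",rect(P,.095,.105,.425,.27,.05,.1))
E
```

```text
[0.42938887 0.31322458 0.35963084] 1.5333
wrist
 stick (773, array([428.2, 319. ,  13.9,  32.9,   1. ]))
 board (1865, array([592.9, 172.8,  56.4,  91.4,   5.9]))
 rack (3344, array([424.7, 275.8,  56. , 158.4,   1.9]))
top
 stick (68, array([430.1, 312.4,  32.1,  10.5,  89.9]))
 board (567, array([592.8, 168.8,  55.9,  90.5,   6. ]))
 rack (518, array([424.7, 271.8,  56.4, 157.9,   1.4]))
scene
 stick (98, array([428.5, 317.6,  31.7,  13.9,  88.5]))
 board (804, array([593.5, 170.7,  57.3,  91.8,   5.6]))
 rack (831, array([425.6, 274.2,  57.6, 159.6,   1.7]))
```

```bash
sed -i 's/-0.0174,0/-0.0154,0/' h.py; python3 - <<'E'
from h import *
q=quat(.02,1)
r.move_to([.4285,.3175,.29],q)
r.move_linear([.4285,.3175,.199],vel=.1)
r.set_gripper(0.0,squeeze=70)
print(r.current_opening(),r.current_finger_force(),r.current_tool_pos(),r.current_contact_force(),r.current_t())
r.move_linear([.4285,.3175,.345],vel=.12)
r.sleep(.2)
print(r.current_opening(),r.current_tool_pos(),r.current_contact_force(),r.current_t())
get("wrist","pics/w2.png")
d=get("scene","pics/s2.png")
a=cv2.resize(cv2.imread("pics/w2.png"),(400,300)); b=cv2.resize(d["pixels"][100:310,280:480,::-1],(400,420))
o=np.zeros((420,800,3),np.uint8);o[:300,:400]=a;o[:,400:]=b;cv2.imwrite("pics/c2.png",o)
E
```

```text
0.1560422183478208 68.37092399597168 [0.42866201 0.31758322 0.19917945] [0.83940308 0.27551683 2.73657326] 3.775
0.15800952075121427 [0.4284078  0.31746253 0.34459102] [ 0.13303494 -0.02427373 -1.31972325] 5.3417
```

View pics/c2.png

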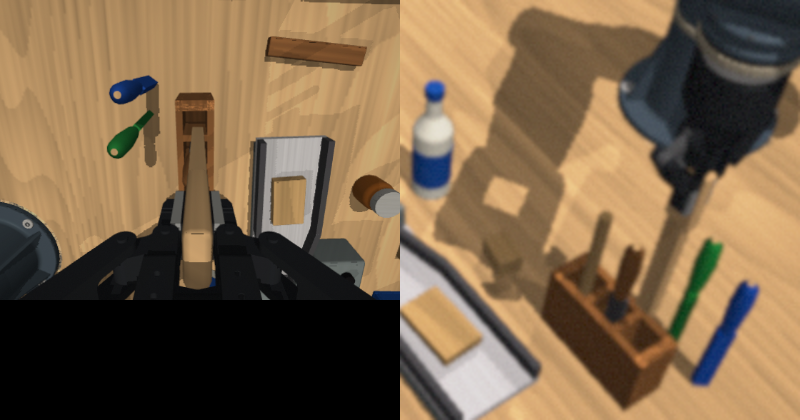

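```bash
python3 - <<'E'
from h import *
d=load("pics/w2.npz");P=cloud(d).reshape(-1,3)
m=(P[:,2]>.15)&(P[:,2]<.31)&(abs(P[:,0]-.4285)<.03)&(abs(P[:,1]-.3175)<.025);Q=P[m]
for lo in np.arange(.14,.31,.03):
    k=Q[(Q[:,2]>=lo)&(Q[:,2]<lo+.03)]
    if len(k): print(round(lo,2),len(k),np.median(k[:,0]).round(4),np.percentile(k[:,1],[50,95]).round(4),k[:,2].min().round(4))
r.move_linear(pl(0,.26,.345),rot=quat(TH,1),vel=.2)
r.move_linear(pl(0,.26,.246),vel=.12)
r.sleep(.1)
print(r.current_tool_pos(),r.current_contact_force(),r.current_t())
a=get("wrist","pics/w3.png")["pixels"][:,:,::-1];b=get("scene","pics/s3.png")["pixels"][160:310,180:380,::-1]
o=np.zeros((300,800,3),np.uint8);o[:,:400]=cv2.resize(a,(400,300));o[:,400:]=cv2.resize(b,(400,300));cv2.imwrite("pics/c3.png",o)
E
```

```text
0.14 64 0.4272 [0.329  0.3293] 0.1571
0.17 165 0.4272 [0.3289 0.3292] 0.1704
0.2 225 0.4272 [0.3288 0.3292] 0.2002
0.23 319 0.4273 [0.3287 0.3291] 0.2301
0.26 456 0.4273 [0.3287 0.3291] 0.2601
0.29 168 0.4272 [0.3342 0.3349] 0.29
[0.5906818  0.24433838 0.24699493] [ 0.01908108 -0.32396883 -0.85480561] 7.5583
```

View pics/c3.png

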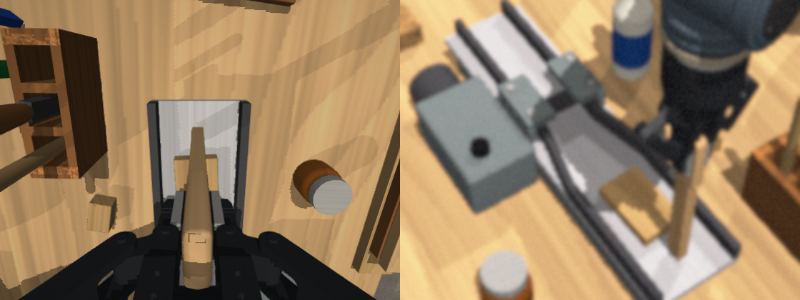

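```bash
python3 - <<'E'
from h import *
for y in(.2,.15,.11):
    r.move_linear(pl(0,y,.246),vel=.06); print(y,r.current_contact_force().round(2),r.current_tool_pos().round(4),r.current_t())
a=get("top","pics/t4.png")["pixels"][150:220,165:365,::-1];b=get("scene","pics/s4.png")["pixels"][160:310,180:380,::-1]
o=np.zeros((580,800,3),np.uint8);o[:280]=cv2.resize(a,(800,280));o[280:,200:600]=cv2.resize(b,(400,300));cv2.imwrite("pics/c4.png",o)
E
```

```text
0.2 [ 0.04  0.16 -1.02] [0.5936 0.1845 0.2459] 8.8083
0.15 [ 0.58 -0.04 -0.72] [0.5963 0.1345 0.2459] 9.7917
0.11 [-0.45 -0.29 -0.1 ] [0.5985 0.0944 0.246 ] 10.6083
```

View pics/c4.png

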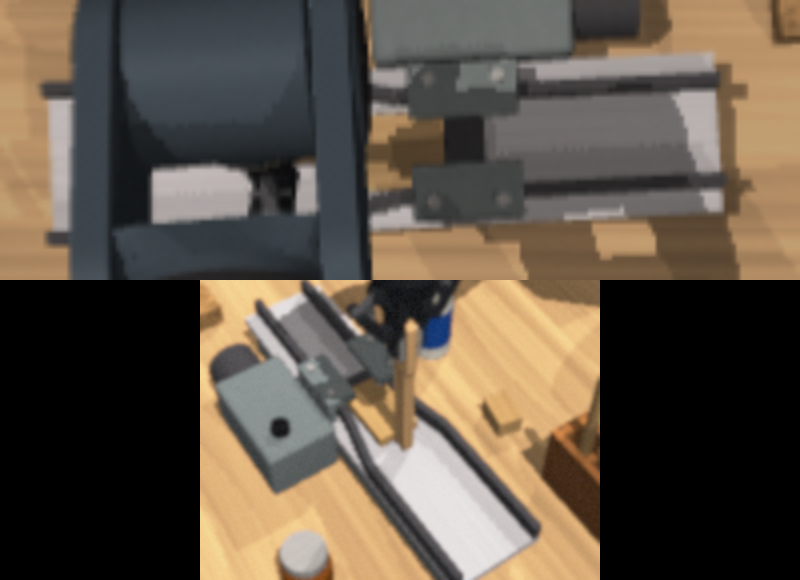

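```bash
python3 - <<'E'
from h import *
for y in(.08,.05,.02,-.01,-.035,-.06,-.068):
    r.move_linear(pl(0,y,.246),vel=.05); f=r.current_contact_force(); print(y,f.round(2),r.current_tool_pos().round(4),round(r.current_t(),2))
    if np.hypot(f[0],f[1])>8: print("stop");break
r.sleep(.2)
a=get("top","pics/t5.png")["pixels"][150:220,165:365,::-1];b=get("scene","pics/s5.png")["pixels"][130:280,180:380,::-1]
o=np.zeros((580,800,3),np.uint8);o[:280]=cv2.resize(a,(800,280));o[280:,200:600]=cv2.resize(b,(400,300));cv2.imwrite("pics/c5.png",o)
E
```

```text
0.08 [-0.7   0.68 -1.43] [0.6001 0.0644 0.2459] 11.46
0.05 [-0.15 -0.01 -0.54] [0.6018 0.0344 0.246 ] 12.21
0.02 [ 0.55  0.27 -0.64] [0.6034 0.0045 0.246 ] 12.96
-0.01 [-0.    0.88 -0.91] [ 0.605  -0.0255  0.2459] 13.71
-0.035 [ 0.65 -0.61 -0.23] [ 0.6064 -0.0505  0.2459] 14.36
-0.06 [-0.07  0.61 -0.78] [ 0.6077 -0.0755  0.2459] 15.01
-0.068 [ 0.45  0.77 -1.62] [ 0.6082 -0.0836  0.246 ] 15.32
```

View pics/c5.png

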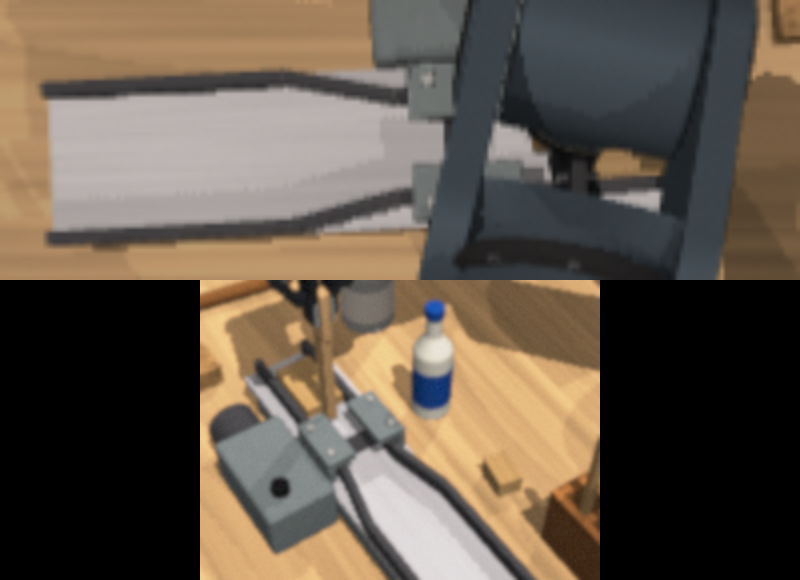

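```bash
python3 - <<'E'
from h import *
r.move_linear(pl(0,-.062,.246),vel=.05)
r.move_linear(pl(0,-.062,.35),vel=.12)
r.move_linear([.424,.3205,.35],rot=quat(.03,1),vel=.25)
r.sleep(.2); print(r.current_t(),r.current_tool_pos())
d=get("scene","pics/s6.png");P=cloud(d).reshape(-1,3)
L=(P-O)@np.c_[XA,YA,[0,0,1]]
m=(L[:,2]>.063)&(L[:,2]<.0725)&(abs(L[:,0])<.027)&(L[:,1]<-.055)&(L[:,1]>-.2);print(m.sum(),cv2.minAreaRect(L[m][:,:2].astype(np.float32)*1000))
g=get("wrist","pics/w6.png")
P=cloud(g).reshape(-1,3)
m=(P[:,2]>.094)&(P[:,2]<.106)&(abs(P[:,0]-.425)<.05)&(abs(P[:,1]-.273)<.1);print("rack",cv2.minAreaRect(P[m][:,:2].astype(np.float32)*1000))
m=(P[:,2]>.155)&(P[:,2]<.29)&(abs(P[:,0]-.424)<.03)&(abs(P[:,1]-.3205)<.025);Q=P[m];print("stick",np.median(Q,0),[np.median(Q[(Q[:,2]>a)&(Q[:,2]<a+.03)],0).round(4) for a in(.16,.25)])
a=g["pixels"][:,:,::-1];b=d["pixels"][130:310,180:420,::-1]
o=np.zeros((300,800,3),np.uint8);o[:,:400]=cv2.resize(a,(400,300));o[:,400:]=cv2.resize(b,(400,300));cv2.imwrite("pics/c6.png",o)
E
```

```text
19.0 [0.42425507 0.32008216 0.35001257]
480 ((-0.7093887329101562, -123.62586975097656), (94.49329376220703, 52.378944396972656), 89.63760375976562)
rack ((424.5355224609375, 283.3216247558594), (56.04045867919922, 143.7957763671875), 2.0151965618133545)
stick [0.42304483 0.33153493 0.24730015] [array([0.423 , 0.3317, 0.177 ]), array([0.4231, 0.3314, 0.2662])]
```

View pics/c6.png

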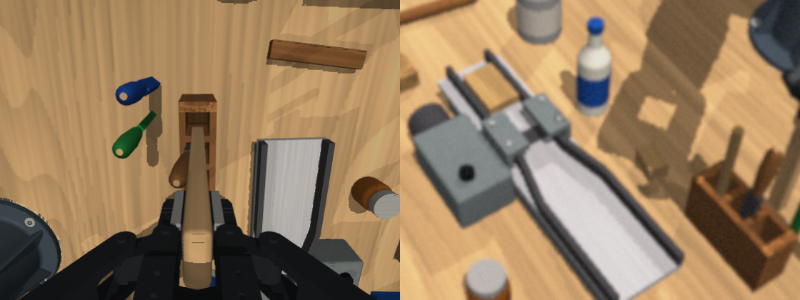

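```bash
python3 - <<'E'
from h import *
r.move_linear([.424,.321,.25],vel=.12)
r.move_linear([.424,.321,.2005],vel=.05)
r.sleep(.1);print(r.current_contact_force(),r.current_tool_pos(),r.current_t())
r.set_gripper(.35); r.set_gripper(1.0); r.sleep(.2)
r.move_linear([.424,.321,.36],vel=.1)
r.sleep(.2);print(r.current_t(),r.current_tool_pos())
g=get("wrist","pics/w7.png");d=get("scene","pics/s7.png");P=cloud(g).reshape(-1,3)
m=(P[:,2]>.2)&(P[:,2]<.235)&(abs(P[:,0]-.424)<.03)&(abs(P[:,1]-.325)<.03);Q=P[m];print(Q.mean(0),np.percentile(Q[:,2],98))
a=g["pixels"][:,:,::-1];b=d["pixels"][130:310,180:420,::-1]
o=np.zeros((300,800,3),np.uint8);o[:,:400]=cv2.resize(a,(400,300));o[:,400:]=cv2.resize(b,(400,300));cv2.imwrite("pics/c7.png",o)
E
```

```text
[ 0.12577318  1.41485956 -1.21219872] [0.42414467 0.32108277 0.20083205] 21.325
24.3583 [0.42395556 0.32097692 0.35975392]
[0.42336505 0.3253325  0.22495619] 0.2290078772148227
```

View pics/c7.png

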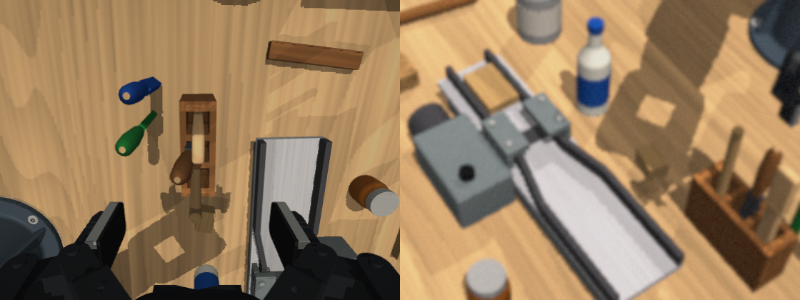

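```bash
python3 -c "
from h import *
print(r.hand_in())"
```

```text
the job is handed in; nothing more can be done
None
```

The board is on the outfeed bed between the rails, about 26 mm clear of the guard, and the push stick is standing foot down back in its pocket; the rasp may lean slightly more than at the start but is still in the rack with the dowel, and the job was handed in after about 24 s.

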